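# Turn the seasoning turntable so that the soy-sauce pitcher faces front

### The arm

A 7-joint arm with a two-finger parallel gripper is mounted at the origin on the work surface. World frame = base frame: x ahead of the robot, y to its left, z up, the work surface at z = 0. Lengths are in m, angles in rad, forces in N, time in s.
With the tool pointing down it reaches from about 0.35 to 0.775 m from the base axis. Payload 3.1 kg.
Tool frame: the origin (TCP) lies midway between the tips of the shut fingers; the grasp point (between the pads) lies robot.tcp_to_grasp behind it (robot.tcp_to_grasp is the distance from the TCP to the grasp point, in m); z points along the fingers, x is the direction in which the jaws open and shut, and the axes are right-handed (so a half turn about z gives the same grasp; the last joint's range is limited). The gripper opens to 85 mm and grips with 20 to 120 N. Pads are 22 mm wide; open, the fingers measure 114 mm over their backs; the gripper's body (76 mm by 85 mm) begins 54 mm behind the grasp point. The pads swing forward as they close: fully open they stand 13 mm farther back than shut.
Start: joints at [1.285, 0.311, 0.014, 1.512, -0.004, 1.319, -0.027], TCP at [0.133, -0.534, 0.231] pointing down, gripper open.
Joint ranges: [-2.7, 2.7], [-0.3, 1.91], [-1.27, 1.3], [0.12, 2.57], [-1.44, 4.58], [0.2, 2.03], [-3.05, 3.05]. Speed limits (rad/s): [2.79, 2.79, 3.14, 3.14, 3.14, 3.14, 3.14].

### API

Orientations are given as a unit quaternion [x, y, z, w].
In Python, from rig import robot, eyes gives the robot as it stands. The module is installed in compiled form; this text tells all that it offers.
- The arm moves only by the tool step_arm, never from a script. Its arguments are lists of equal length, an entry for each row: "xyz": the shift along the tool's x, y, z in m, a list of three; "delta_rot": the turn, a rotation vector about the tool's x, y, z in rad, a list of three. In form: {"xyz": [[dx, dy, dz], ...], "delta_rot": [[ax, ay, az], ...]}. A call has 1 to 20 rows; each row is the pose to reach, as a shift and turn from the pose commanded when the call began, along the tool's axes at that moment; what a row does not reach only later rows make up. A row lasts 1/12 s, in which the tool goes at most 41.7 mm and 7.16 degrees, less where a joint would pass 70% of its speed; a pose out of reach is approached as far as the arm can. A call with a gripper value outside its range is refused whole. "claw" is the closure, from -1 (fully open) to 1 (shut), set as the call begins (left out, the last holds). The fingers move at their own pace and stop on an object; "force" is the grip in N (left out, the last holds). Time passes only in rows, so rows that repeat a pose let the fingers close. It gives the time, the measured TCP pose, the force and the opening at its end, in the units of the state.
- robot.read_state(): the state, without advancing time (a new reading comes with each control period).
- eyes.camera(name): name is "scene" or "top"; returns (picture, depth): 384x512x3 uint8, red, green, blue; 384x512 float32, m along the optical axis (not along the pixel's ray), 0 where there is no reading.
- eyes.get_calibration(name): a dict with "fx", "fy", "cx", "cy" (pixels), "dist_coeffs" ([k1, k2, p1, p2, k3] as OpenCV has them; the pictures are not rectified), "extrinsics" (4x4, takes a point from camera to world coordinates). Camera axes: x right, y down, z forward; pixel columns grow to the right and rows downward; lengths in m; the calibration is good to about 2 mm. A picture is of the moment at which its call begins. get_calibration takes no time and is no camera call.
- robot.close_job(): hands the job in, once; it reports no verdict.
The state is a dict: "time_s": time; "qpos": joint angles; "joint_vel": joint speeds; "joint_torque": joint torques, N m; "eef_pos": TCP position; "ee_rot": TCP orientation; "contact_force": force on the tool from outside, world axes, zero at the start; "moment": the same for the moment, N m; "finger_gap": finger opening in m.
Only numpy, scipy, OpenCV 4.12 (cv2) and the standard library are available. Lean on these libraries where they do the work, as an engineer would, in place of code of your own. Each camera call takes 0.05 s, during which the arm holds its last target.

### The job

Bring the soy-sauce pitcher (the only pot with a spout and a handle) round to the front of the seasoning station: push the scalloped rim of the turntable with your fingertips until the pitcher stands at the middle of the board's front side, straight across the turntable from the back edge with the chopstick box and napkin dispenser. Turn it gently so that all five pots stay standing where they are on the turntable; do not touch, grasp or lift any pot, and leave the other tableware alone. Finish clear of everything, with the turntable at rest.

Things in the scene. Friction and masses are not known exactly. Their poses are not given: they have to be found in the camera images.
- station: Seasoning station, fixed: wooden board 18 mm thick, from x -200 to 270 and y -200 to 200 mm in its own frame; origin on the table under the turntable's axis. -x points to its FRONT. On its back edge (x = 235) are fixed a chopstick box (64 x 240 mm, y = -65, top 68 mm above the table) and a napkin dispenser (60 x 110 mm, y = 130, top 113 mm). May stand turned up to 0.35 rad.
- station_front (a point): Middle of the board's front edge, on its top face, 200 mm from the turntable's axis: the side to which the pitcher must be brought.
- turntable: Scalloped wooden disc, 350 mm across, 18 mm thick, turning both ways without stops about the vertical axis. Origin on the axis at its underside, 40 mm above the table (22 mm above the board). Its top is 58 mm above the table; a cork liner of 264 mm diameter stands 2 mm higher. The bearing is a little stiff (0.06 N m): it stays where it is left. Turns with the disc.
- turntable_notch (a point): Bottom of one of the rim's 8 equal notches, 150 mm from the axis at 22.5 degrees from the disc's x axis, half-way up the disc; the others follow every 45 degrees. Between them are round lobes (63 mm radius, centred 112 mm out, reaching 175 mm). Notch walls stand at about 45 degrees to the radius; a 25 mm wide fingertip let down outside the rim seats with its inner face 161 mm from the axis.
- pitcher: Soy-sauce pitcher, THE ONE TO BRING TO THE FRONT: white ceramic, 66 mm body diameter, 80 mm high, spout on one side and loop handle on the other (106 mm overall), standing loose on the cork liner, spout and handle along the circle of pots. Origin at the centre of its underside, 60 mm above the table, about 95 mm from the turntable's axis, at about -x in the turntable's frame; its spout is at its own +y.
- lidded_pot: White ceramic lidded pot with a knob on top, no spout or handle, 68 mm diameter, 73 mm high, loose on the turntable about 95 mm from its axis. Origin at the centre of its underside, 60 mm above the table.
- vinegar: Glass vinegar bottle with steel cap, 48 mm diameter, 108 mm high, loose on the turntable about 95 mm from its axis. Origin at the centre of its underside, 60 mm above the table.
- pepper: Wooden pepper tube with a plug, 46 mm diameter, 76 mm high, loose on the turntable about 95 mm from its axis. Origin at the centre of its underside, 60 mm above the table.
- shaker: Glass salt shaker with domed steel top, 50 mm diameter, 72 mm high, loose on the turntable about 95 mm from its axis. Origin at the centre of its underside, 60 mm above the table.
- bowl: Blue ceramic noodle bowl, 150 mm diameter, 75 mm high, on the table left of the station as the robot sees it; origin at the centre of its underside. Leave alone.
- soup_bowl: White ceramic soup bowl, 140 mm diameter, 70 mm high, on the table left of the station as the robot sees it; origin at the centre of its underside. Leave alone.
- squeeze: Sauce squeeze bottle, 59 mm diameter, 172 mm high, on the table right of the station as the robot sees it; origin at the centre of its underside. Leave alone.
- cup: White tea cup, 72 mm diameter, 75 mm high, on the table right of the station as the robot sees it; origin at the centre of its underside. Leave alone.
Not all that is in view belongs to the job. Leave any black, pink or yellow look-alike of the pitcher alone.

How it is judged:
On the way:
1. the fingers push the turntable (contact force between the fingers and turntable above 0.2 N), for 0.05 s.
At the end, for the whole second after the job is handed in: The pitcher's axis is within 17 mm (about 10 degrees) of the board's centre line, on the front side of the turntable's axis; turntable and pitcher at rest (y of pitcher in the frame of station between -0.017 and 0.017 m and x of pitcher in the frame of station below -0.07 m and angular speed of turntable below 0.05 rad/s and linear speed of pitcher below 0.02 m/s); the robot touches nothing.
It fails at once if a pot on the turntable is touched by the robot (more than 1.5 N) (contact force between any of the fingers, the arm and pitcher above 1.5 N or contact force between any of the fingers, the arm and lidded_pot above 1.5 N or contact force between any of the fingers, the arm and vinegar above 1.5 N or contact force between any of the fingers, the arm and pepper above 1.5 N or contact force between any of the fingers, the arm and shaker above 1.5 N).
It fails at once if a pot is lifted 12 mm, tipped, or slid about 20 mm from its place on the turntable (height (world z) of any of pitcher, lidded_pot, vinegar, pepper, shaker above 0.072 m or angle between any of pitcher, lidded_pot, vinegar, pepper, shaker's own z axis and vertical above 0.3 rad or horizontal distance between any of pitcher, lidded_pot, vinegar, pepper, shaker and turntable above 0.118 m or horizontal distance between any of pitcher, lidded_pot, vinegar, pepper, shaker and turntable below 0.072 m or x of pitcher in the frame of turntable below -0.115 m or x of pitcher in the frame of turntable above -0.075 m or y of pitcher in the frame of turntable below -0.02 m or y of pitcher in the frame of turntable above 0.02 m).
It fails at once if other tableware is moved more than 20 mm (distance of any of bowl, soup_bowl, squeeze, cup from where it was at the start of the episode above 0.02 m).
It also fails if it takes over 72 s, if anything falls off the work surface, if the arm or the gripper's body presses on something with over 40 N, if the wrist force passes 120 N, or if a joint passes its speed limit or range.

## Working session

There is one attempt and no reset: what is moved stays moved. The work goes in short steps, Python scripts to look and compute and a tool call to move; the robot and the scene stay as the last step left them, time stands still between calls to the robot, and variables do not carry over. Pictures are saved under pics/ and viewed, and the job is handed in when it is done.

Besides the shell and the picture viewer there is one more tool, called after "Call:" as name(argument=value, ...) on one line, values as JSON. step_arm: Moves the arm, as the interface text tells. Its arguments: {"type":"object","properties":{"xyz":{"type":"array","items":{"type":"array","items":{"type":"number"}}},"delta_rot":{"type":"array","items":{"type":"array","items":{"type":"number"}}},"claw":{"type":"number"},"force":{"type":"number"}},"required":["xyz","delta_rot"]}

```bash
mkdir -p pics; cat > h.py <<'E'
import numpy as np, cv2
from rig import robot, eyes
def snap(n,tag):
    p,d=eyes.camera(n); cv2.imwrite(f'pics/{tag}.png',cv2.cvtColor(p,cv2.COLOR_RGB2BGR)); np.savez(f'pics/{tag}.npz',p=p,d=d); return p,d
def cal(n):
    c=eyes.get_calibration(n); K=np.array([[c['fx'],0,c['cx']],[0,c['fy'],c['cy']],[0,0,1.]]); return K,np.array(c['dist_coeffs'],float),np.array(c['extrinsics'])
def ray(n,uv,z):
    K,D,T=cal(n); q=cv2.undistortPoints(np.array(uv,float).reshape(-1,1,2),K,D).reshape(-1,2)
    v=np.c_[q,np.ones(len(q))]@T[:3,:3].T; o=T[:3,3]; return o+v*((z-o[2])/v[:,2])[:,None]
def proj(n,P):
    K,D,T=cal(n); Ti=np.linalg.inv(T); return cv2.projectPoints(np.array(P,float).reshape(-1,1,3),cv2.Rodrigues(Ti[:3,:3])[0],Ti[:3,3],K,D)[0].reshape(-1,2)
def cloud(n,d):
    K,D,T=cal(n); h,w=d.shape; u,v=np.meshgrid(np.arange(w),np.arange(h)); q=cv2.undistortPoints(np.stack([u,v],-1).reshape(-1,1,2).astype(float),K,D).reshape(h,w,2)
    P=np.dstack([q*d[...,None],d]); return P@T[:3,:3].T+T[:3,3]
E
python3 - <<'E'
from h import *
snap('scene','s0');snap('top','t0');s=robot.read_state();print(s, robot.tcp_to_grasp)
for n in('scene','top'):print(cal(n))
E
```

```text
{'time_s': 0.1, 'qpos': array([ 1.28529728,  0.31164025,  0.01399438,  1.51290652, -0.00442527,
        1.319232  , -0.02719363]), 'joint_vel': array([-1.84516477e-05, -2.56152676e-03,  1.06982890e-04, -2.89478026e-03,
       -1.09633819e-03, -5.92232423e-04,  5.91038063e-04]), 'joint_torque': array([ 1.43233388e-03, -3.80852723e+01,  1.47002600e-01, -2.31241214e+01,
        1.22749986e-02,  8.12160841e-03,  2.77677998e-05]), 'eef_pos': array([ 0.13262423, -0.5330803 ,  0.23032874]), 'ee_rot': array([ 7.87865029e-01, -6.15847006e-01, -8.68866608e-04, -6.37383235e-04]), 'contact_force': array([2.25297410e-01, 7.82930371e-02, 1.95670986e-04]), 'moment': array([-0.01581485, -0.0075174 , -0.0451415 ]), 'finger_gap': 0.08534723646704051} 0.0187
(array([[432.87800288,   0.        , 254.19245286],
       [  0.        , 432.87800288, 189.63854631],
       [  0.        ,   0.        ,   1.        ]]), array([-0.13751196,  0.        ,  0.        ,  0.        ,  0.        ]), array([[-0.23342192,  0.69976567, -0.67516089,  1.37009586],
       [ 0.9723416 ,  0.17377732, -0.1560553 ,  0.19781154],
       [ 0.0081255 , -0.69291374, -0.7209747 ,  0.97833267],
       [ 0.        ,  0.        ,  0.        ,  1.        ]]))
(array([[449.64675654,   0.        , 257.36578595],
       [  0.        , 449.64675654, 196.2008886 ],
       [  0.        ,   0.        ,   1.        ]]), array([-0.13650565,  0.        ,  0.        ,  0.        ,  0.        ]), array([[ 0.01481416, -0.99526658,  0.09604674,  0.37834727],
       [-0.99970874, -0.01291268,  0.0203889 , -0.03114682],
       [-0.01905217, -0.09632081, -0.99516798,  1.42001078],
       [ 0.        ,  0.        ,  0.        ,  1.        ]]))
```

View pics/s0.png

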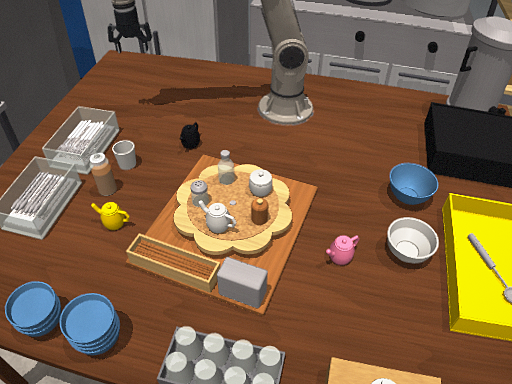

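View pics/t0.png

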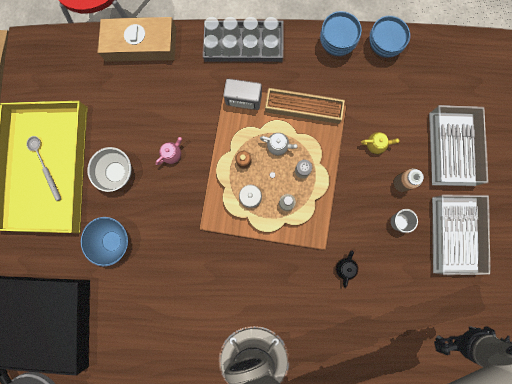

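The top view shows the station with the white pitcher at (279,143), near the back edge. The look-alikes are black (347,268), pink (169,153) and yellow (378,142). I'll measure and take an enlarged crop.

```bash
python3 - <<'E'
from h import *
z=np.load('pics/t0.npz');p,d=z['p'],z['d'];P=cloud('top',d)
cv2.imwrite('pics/c0.png',cv2.cvtColor(cv2.resize(p[70:260,185:365],None,fx=3,fy=3,interpolation=cv2.INTER_CUBIC),cv2.COLOR_RGB2BGR))
for n,f in(('top','t0'),):
  hsv=cv2.cvtColor(p,cv2.COLOR_RGB2HSV)
  for uv in((272,175),(220,175),(230,220),(330,200),(279,143),(300,250),(244,160)):print(uv,hsv[uv[1],uv[0]],P[uv[1],uv[0]].round(3))
Z=P[...,2]
roi=np.zeros(Z.shape,bool);roi[70:260,185:365]=1
# board by height
m=(roi&(Z>.010)&(Z<.03)).astype(np.uint8);print(m.sum())
m2=(roi&(Z>.012)).astype(np.uint8);m2=cv2.morphologyEx(m2,cv2.MORPH_OPEN,np.ones((3,3)))
cs,_=cv2.findContours(m2,0,2);c=max(cs,key=cv2.contourArea);print(cv2.contourArea(c),cv2.boundingRect(c),cv2.minAreaRect(c))
# disc top
m3=(roi&(Z>.052)&(Z<.066));cv2.imwrite('pics/m3.png',(m3*255).astype(np.uint8)); cv2.imwrite('pics/m2.png',m2*255)
E
```

```text
(272, 175) [ 10   3 233] [ 0.575 -0.047  0.061]
(220, 175) [ 24  83 233] [0.573 0.112 0.062]
(230, 220) [ 13 140 190] [0.438 0.082 0.015]
(330, 200) [ 13 140 193] [ 0.505 -0.231  0.015]
(279, 143) [108   5 244] [ 0.66  -0.066  0.13 ]
(300, 250) [ 10 130 104] [ 0.347 -0.139 -0.002]
(244, 160) [ 13 138 133] [0.609 0.036 0.124]
7091
18725.0 (200, 79, 146, 170) ((274.4677429199219, 163.76004028320312), (128.22071838378906, 154.142822265625), 9.272602081298828)
```

View pics/c0.png

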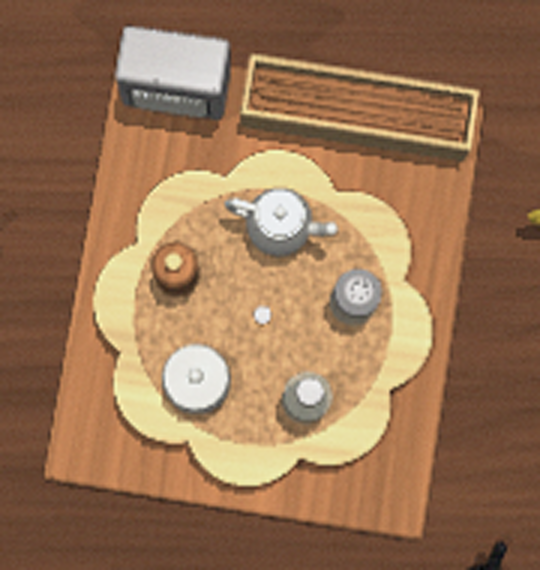

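The enlarged crop confirms it: at crop (280,220), which is image (278,143), stands the white pot with spout and handle. The lidded pot at crop (196,376) has neither. Next I'll fit the board and the disc.

```bash
cat > fit.py <<'E'
from h import *
from scipy.optimize import least_squares
def disc(tag):
    z=np.load(f'pics/{tag}.npz');p=z['p'];hsv=cv2.cvtColor(p,cv2.COLOR_RGB2HSV)
    roi=np.zeros(hsv.shape[:2],np.uint8);roi[110:245,205:340]=1
    m=((hsv[...,0]>17)&(hsv[...,0]<32)&(hsv[...,1]>40)&(hsv[...,2]>150)).astype(np.uint8)*roi
    m=cv2.morphologyEx(m,cv2.MORPH_CLOSE,np.ones((3,3)));
    cs,_=cv2.findContours(m,0,cv2.CHAIN_APPROX_NONE);c=max(cs,key=cv2.contourArea).reshape(-1,2)
    return m,ray('top',c,.058)[:,:2]
def rlobe(phi):  # radius of scalloped rim
    a=(phi+np.pi/8)%(np.pi/4)-np.pi/8
    return .112*np.cos(a)+np.sqrt(np.maximum(.063**2-(.112*np.sin(a))**2,0))
def fitdisc(c,fixc=None):
    best=None
    for t0 in np.radians(np.arange(-22,23,9)):
        f=lambda x:np.hypot(c[:,0]-x[0],c[:,1]-x[1])-rlobe(np.arctan2(c[:,1]-x[1],c[:,0]-x[0])-x[2])-x[3]
        r=least_squares(f,[.57,-.047,t0,0],loss='soft_l1',f_scale=.003)
        if best is None or r.cost<best.cost:best=r
    return best.x,np.sqrt(np.mean(best.fun**2))
E
python3 - <<'E'
from fit import *
m,c=disc('t0');cv2.imwrite('pics/md.png',m*255);print(len(c));x,e=fitdisc(c);print(x.round(4),np.degrees(x[2]),e)
z=np.load('pics/t0.npz');p=z['p'];hsv=cv2.cvtColor(p,cv2.COLOR_RGB2HSV)
b=((hsv[...,2]>145)&(hsv[...,1]>20)).astype(np.uint8);roi=np.zeros_like(b);roi[75:260,190:350]=1;b*=roi
b=cv2.morphologyEx(b,cv2.MORPH_OPEN,np.ones((3,3)))
cs,_=cv2.findContours(b,0,cv2.CHAIN_APPROX_NONE);c=max(cs,key=cv2.contourArea).reshape(-1,2)
print(cv2.boundingRect(c.reshape(-1,1,2)))
w=ray('top',c,.018)[:,:2]
def line(sel,name):
    pts=w[sel].astype(np.float32); vx,vy,x0,y0=cv2.fitLine(pts,cv2.DIST_HUBER,0,.001,.001).ravel(); n=np.array([-vy,vx]);print(name,len(pts),np.degrees(np.arctan2(vy,vx)),abs((pts-[x0,y0])@n).max(),'dist of axis',(x[:2]-[x0,y0])@n)
u,v=c.T
line((u>205)&(u<320)&(v>220),'front')
line((v>130)&(v<220)&(u<225),'left')
line((v>130)&(v<235)&(u>320),'right')
E
```

```text
334
[ 0.5761 -0.0471 -0.126  -0.0023] -7.218106181468989 0.0010341967443208983
(200, 93, 146, 156)
front 114 81.63684 0.0023857823 dist of axis -0.19642173396444726
left 89 -8.518913 0.0015735645 dist of axis -0.19703087236770478
right 104 -8.1416445 0.0021251936 dist of axis 0.19679308591255962
```

View pics/md.png

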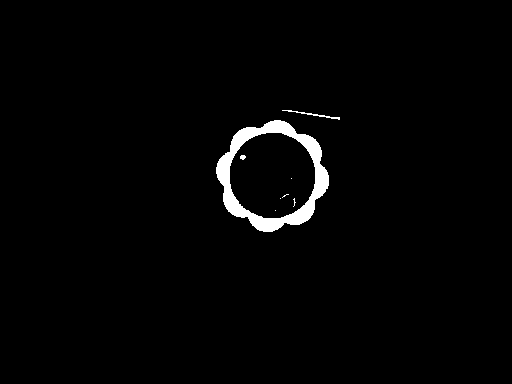

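```bash
cat > pit.py <<'E'
from h import *
import sys
def knob(n,uv,h=.138): 
    w=ray(n,[uv],h)[0]; a=np.array([.5761,-.0471]); r=w[:2]-a; return w.round(4),np.hypot(*r).round(4),np.degrees(np.arctan2(r[1],r[0])).round(1)
E
python3 - <<'E'
from pit import *
s=cv2.imread('pics/s0.png');cv2.imwrite('pics/c1.png',cv2.resize(s[130:280,150:320],None,fx=4,fy=4,interpolation=cv2.INTER_CUBIC))
t=cv2.imread('pics/t0.png');cv2.imwrite('pics/c2.png',cv2.resize(t[120:170,255:305],None,fx=10,fy=10,interpolation=cv2.INTER_CUBIC))
for h in(.13,.138):print(knob('top',(278.3,141),h))
z=np.load('pics/t0.npz');P=cloud('top',z['d']);
m=(P[...,2]>.09)&(np.hypot(P[...,0]-.667,P[...,1]+.063)<.07);
q=P[m];print(m.sum(),P[m].max(0),q[q[:,2]>.11].mean(0))
for h in(.105,.12,.125):
  q=P[m&(P[...,2]>h)];print(h,len(q),q.min(0),q.max(0),(q.min(0)+q.max(0))/2)
E
```

```text
(array([ 0.6657, -0.0635,  0.13  ]), np.float64(0.0911), np.float64(-10.4))
(array([ 0.6639, -0.0633,  0.138 ]), np.float64(0.0893), np.float64(-10.4))
460 [ 0.69562153 -0.00948141  0.14247207] [ 0.66233421 -0.06413131  0.12612679]
0.105 393 [ 0.6348441  -0.11845225  0.10517393] [ 0.69557065 -0.00948141  0.14247207] [ 0.66520738 -0.06396683  0.123823  ]
0.12 280 [ 0.64034274 -0.11845225  0.12016919] [ 0.69086623 -0.01266684  0.14247207] [ 0.66560448 -0.06555954  0.13132063]
0.125 233 [ 0.64222238 -0.11845225  0.12507039] [ 0.69069003 -0.01568401  0.14247207] [ 0.66645621 -0.06706813  0.13377123]
```

View pics/c2.png

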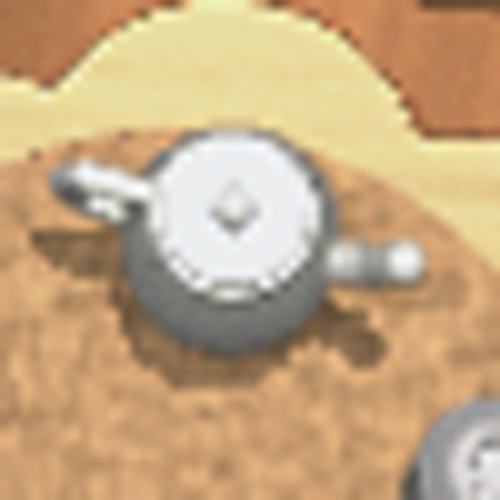

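View pics/c1.png

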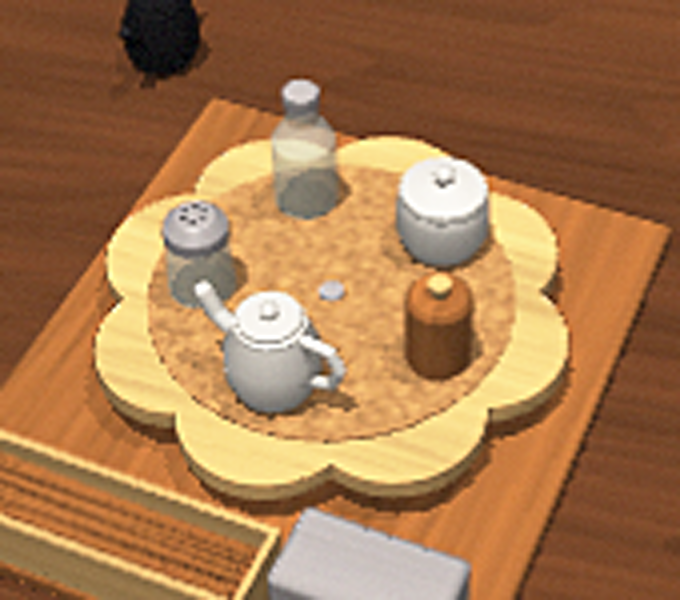

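```bash
cat > go.py <<'E'
from h import *
from scipy.spatial.transform import Rotation as R
C=np.array([.5761,-.0471])
def rel(phi,r,z):
    s=robot.read_state(); Rc=R.from_quat(s['ee_rot']); ph=np.radians(phi); psi=ph+np.pi
    Rt=R.from_matrix(np.array([[np.cos(psi),np.sin(psi),0],[np.sin(psi),-np.cos(psi),0],[0,0,-1.]]))
    t=np.r_[C+r*np.array([np.cos(ph),np.sin(ph)]),z]
    print('t',s['time_s'],'pos',s['eef_pos'].round(4),'phi now',np.degrees(np.arctan2(*(s['eef_pos'][:2]-C)[::-1])).round(2),'r',np.hypot(*(s['eef_pos'][:2]-C)).round(4),'F',s['contact_force'].round(2),'q7',s['qpos'].round(2),'gap',s['finger_gap'])
    print('xyz',Rc.inv().apply(t-s['eef_pos']).round(4),'rot',(Rc.inv()*Rt).as_rotvec().round(4))
E
python3 -c "
from go import *
rel(-119.7,.215,.231)
print(ray('top',[(347,268),(404,220),(412,180)],.03).round(3))
for k in range(1,21):print([round(.181*(1-np.cos(np.radians(1.5*k))),4),round(-.181*np.sin(np.radians(1.5*k)),4)],round(np.radians(1.5*k),4))
"
```

```text
t 0.1 pos [ 0.1326 -0.5331  0.2303] phi now -132.38 r 0.6579 F [0.23 0.08 0.  ] q7 [ 1.29  0.31  0.01  1.51 -0.    1.32 -0.03] gap 0.08534723646704051
xyz [-2.090e-01 -3.992e-01 -2.000e-04] rot [-2.5000e-03  1.1000e-03 -2.3794e+00]
[[ 0.294 -0.282  0.03 ]
 [ 0.444 -0.461  0.03 ]
 [ 0.57  -0.489  0.03 ]]
[np.float64(0.0001), np.float64(-0.0047)] 0.0262
[np.float64(0.0002), np.float64(-0.0095)] 0.0524
[np.float64(0.0006), np.float64(-0.0142)] 0.0785
[np.float64(0.001), np.float64(-0.0189)] 0.1047
[np.float64(0.0015), np.float64(-0.0236)] 0.1309
[np.float64(0.0022), np.float64(-0.0283)] 0.1571
[np.float64(0.003), np.float64(-0.033)] 0.1833
[np.float64(0.004), np.float64(-0.0376)] 0.2094
[np.float64(0.005), np.float64(-0.0423)] 0.2356
[np.float64(0.0062), np.float64(-0.0468)] 0.2618
[np.float64(0.0075), np.float64(-0.0514)] 0.288
[np.float64(0.0089), np.float64(-0.0559)] 0.3142
[np.float64(0.0104), np.float64(-0.0604)] 0.3403
[np.float64(0.012), np.float64(-0.0649)] 0.3665
[np.float64(0.0138), np.float64(-0.0693)] 0.3927
[np.float64(0.0156), np.float64(-0.0736)] 0.4189
[np.float64(0.0176), np.float64(-0.0779)] 0.4451
[np.float64(0.0197), np.float64(-0.0822)] 0.4712
[np.float64(0.0219), np.float64(-0.0864)] 0.4974
[np.float64(0.0242), np.float64(-0.0905)] 0.5236
```

Call:
step_arm(xyz=[[-0.01,-0.02,0],[-0.02,-0.04,0],[-0.031,-0.06,0],[-0.042,-0.08,0],[-0.052,-0.1,0],[-0.063,-0.12,0],[-0.073,-0.14,0],[-0.084,-0.16,0],[-0.094,-0.18,0],[-0.104,-0.2,0],[-0.115,-0.22,0],[-0.125,-0.24,0],[-0.136,-0.26,0],[-0.146,-0.28,0],[-0.157,-0.3,0],[-0.167,-0.32,0],[-0.178,-0.34,0],[-0.188,-0.36,0],[-0.198,-0.38,0],[-0.209,-0.399,0]], delta_rot=[[0,0,-0.119],[0,0,-0.238],[0,0,-0.357],[0,0,-0.476],[0,0,-0.595],[0,0,-0.714],[0,0,-0.833],[0,0,-0.952],[0,0,-1.071],[0,0,-1.19],[0,0,-1.309],[0,0,-1.428],[0,0,-1.547],[0,0,-1.666],[0,0,-1.785],[0,0,-1.904],[0,0,-2.023],[0,0,-2.142],[0,0,-2.261],[0,0,-2.379]], claw=1)

```text
time_s: 1.77
eef_pos: [0.47, -0.2338, 0.2308]
ee_rot: [0.863, 0.505, -0.0, -0.0]
contact_force: [0.0, -0.4, -0.0]
finger_gap: -0.0002
```

```bash
python3 -c "
from go import *
rel(-119.7,.205,.034)
"
```

```text
t 1.7667 pos [ 0.47   -0.2338  0.2308] phi now -119.61 r 0.2148 F [ 0.02 -0.38 -0.04] q7 [ 0.88  0.31 -0.58  1.56  0.17  1.32  1.34] gap -0.00018155661632978455
xyz [ 9.800e-03 -1.000e-04  1.968e-01] rot [-0.0009  0.0001  0.0053]
```

Call:
step_arm(xyz=[[0.001,0,0.015],[0.003,0,0.04],[0.005,0,0.065],[0.007,0,0.09],[0.009,0,0.115],[0.01,0,0.14],[0.01,0,0.16],[0.01,0,0.175],[0.01,0,0.185],[0.01,0,0.192],[0.01,0,0.197],[0.01,0,0.197]], delta_rot=[[0,0,0],[0,0,0],[0,0,0],[0,0,0.005],[0,0,0.005],[0,0,0.005],[0,0,0.005],[0,0,0.005],[0,0,0.005],[0,0,0.005],[0,0,0.005],[0,0,0.005]])

```text
time_s: 2.77
eef_pos: [0.4741, -0.2258, 0.0337]
ee_rot: [0.866, 0.5, -0.0, -0.0]
contact_force: [-0.8, 0.2, -0.8]
finger_gap: -0.0
```

```bash
python3 -c "
from go import *
rel(-119.7,.181,.034)
snap('scene','s1');s=cv2.imread('pics/s1.png');cv2.imwrite('pics/c3.png',cv2.resize(s[60:300,120:360],None,fx=2.4,fy=2.4,interpolation=cv2.INTER_CUBIC))
snap('top','t1')
"
```

```text
t 2.7667 pos [ 0.4741 -0.2258  0.0337] phi now -119.7 r 0.2058 F [-0.83  0.19 -0.76] q7 [ 0.8   0.52 -0.51  1.81  0.32  0.89  1.19] gap -7.639799524837906e-06
xyz [ 0.0248 -0.0001 -0.0003] rot [-0.001   0.0001 -0.0054]
```

View pics/c3.png

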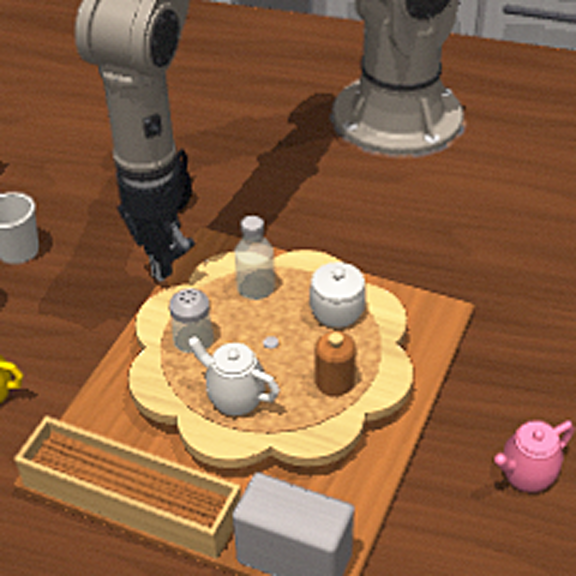

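View pics/t1.png

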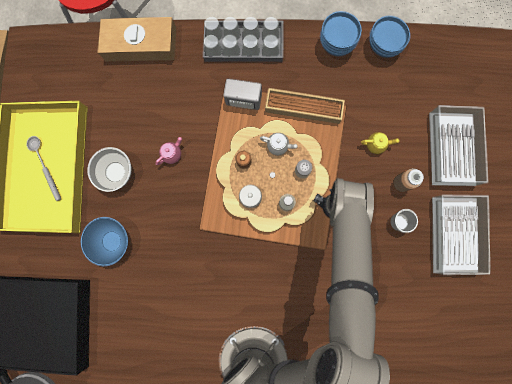

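The scene view shows the shut fingers at crop (165,270), outside the rim facing the notch between the vinegar bottle and the shaker. Next I move in to r = 0.181 m.

Call:
step_arm(xyz=[[0.004,0,0],[0.009,0,0],[0.014,0,0],[0.019,0,0],[0.022,0,0],[0.0248,0,0],[0.0248,0,0]], delta_rot=[[0,0,0],[0,0,0],[0,0,0],[0,0,0],[0,0,0],[0,0,0],[0,0,0]])

```text
time_s: 3.45
eef_pos: [0.4874, -0.2034, 0.0344]
ee_rot: [0.866, 0.501, 0.0, -0.0]
contact_force: [-0.2, 0.1, 0.1]
finger_gap: -0.0001
```

```bash
python3 -c "
from go import *
rel(-119.7,.181,.034)
"
```

```text
t 3.45 pos [ 0.4874 -0.2034  0.0344] phi now -119.57 r 0.1797 F [-0.16  0.13  0.13] q7 [ 0.75  0.52 -0.52  1.81  0.32  0.9   1.14] gap -0.00010934725649053368
xyz [-0.0013 -0.0004  0.0004] rot [ 0.0002 -0.0006 -0.0039]
```

```bash
python3 -c "
import numpy as np
a=np.r_[.2,.6,1.2,2,3,4.2,5.5,7+1.5*np.arange(13)]
print([[round(.181*(1-np.cos(t)),4),round(-.181*np.sin(t),4),0] for t in np.radians(a)]);print([round(t,3) for t in np.radians(a)])"
```

```text
[[np.float64(0.0), np.float64(-0.0006), 0], [np.float64(0.0), np.float64(-0.0019), 0], [np.float64(0.0), np.float64(-0.0038), 0], [np.float64(0.0001), np.float64(-0.0063), 0], [np.float64(0.0002), np.float64(-0.0095), 0], [np.float64(0.0005), np.float64(-0.0133), 0], [np.float64(0.0008), np.float64(-0.0173), 0], [np.float64(0.0013), np.float64(-0.0221), 0], [np.float64(0.002), np.float64(-0.0268), 0], [np.float64(0.0027), np.float64(-0.0314), 0], [np.float64(0.0036), np.float64(-0.0361), 0], [np.float64(0.0046), np.float64(-0.0407), 0], [np.float64(0.0058), np.float64(-0.0453), 0], [np.float64(0.007), np.float64(-0.0499), 0], [np.float64(0.0084), np.float64(-0.0544), 0], [np.float64(0.0099), np.float64(-0.0589), 0], [np.float64(0.0115), np.float64(-0.0634), 0], [np.float64(0.0132), np.float64(-0.0678), 0], [np.float64(0.015), np.float64(-0.0722), 0], [np.float64(0.017), np.float64(-0.0765), 0]]
[np.float64(0.003), np.float64(0.01), np.float64(0.021), np.float64(0.035), np.float64(0.052), np.float64(0.073), np.float64(0.096), np.float64(0.122), np.float64(0.148), np.float64(0.175), np.float64(0.201), np.float64(0.227), np.float64(0.253), np.float64(0.279), np.float64(0.305), np.float64(0.332), np.float64(0.358), np.float64(0.384), np.float64(0.41), np.float64(0.436)]
```

Call:
step_arm(xyz=[[0,-0.0006,0],[0,-0.0019,0],[0,-0.0038,0],[0.0001,-0.0063,0],[0.0002,-0.0095,0],[0.0005,-0.0133,0],[0.0008,-0.0173,0],[0.0013,-0.0221,0],[0.002,-0.0268,0],[0.0027,-0.0314,0],[0.0036,-0.0361,0],[0.0046,-0.0407,0],[0.0058,-0.0453,0],[0.007,-0.0499,0],[0.0084,-0.0544,0],[0.0099,-0.0589,0],[0.0115,-0.0634,0],[0.0132,-0.0678,0],[0.015,-0.0722,0],[0.017,-0.0765,0]], delta_rot=[[0,0,0.003],[0,0,0.01],[0,0,0.021],[0,0,0.035],[0,0,0.052],[0,0,0.073],[0,0,0.096],[0,0,0.122],[0,0,0.148],[0,0,0.175],[0,0,0.201],[0,0,0.227],[0,0,0.253],[0,0,0.279],[0,0,0.305],[0,0,0.332],[0,0,0.358],[0,0,0.384],[0,0,0.41],[0,0,0.436]])

```text
time_s: 5.12
eef_pos: [0.4286, -0.1513, 0.0344]
ee_rot: [0.954, 0.3, -0.0, 0.0]
contact_force: [0.2, -0.6, -0.3]
finger_gap: -0.0002
```

```bash
python3 -c "
from fit import *
from go import *
rel(-144.7,.181,.034)
snap('scene','s2');s=cv2.imread('pics/s2.png');cv2.imwrite('pics/c4.png',cv2.resize(s[60:300,120:360],None,fx=2.4,fy=2.4,interpolation=cv2.INTER_CUBIC))
snap('top','t2');x,e=fitdisc(disc('t2')[1]);print(x,np.degrees(x[2]),e)
"
```

```text
t 5.1167 pos [ 0.4286 -0.1513  0.0344] phi now -144.75 r 0.1806 F [ 0.16 -0.59 -0.32] q7 [ 0.67  0.38 -0.45  2.    0.23  0.81  0.7 ] gap -0.00016236009049736618
xyz [-0.0004  0.0002  0.0004] rot [ 0.0003  0.0003 -0.0077]
[ 0.57806195 -0.04486148  0.31731326 -0.00824199] 18.180710447458402 0.018267597809445722
```

View pics/c4.png

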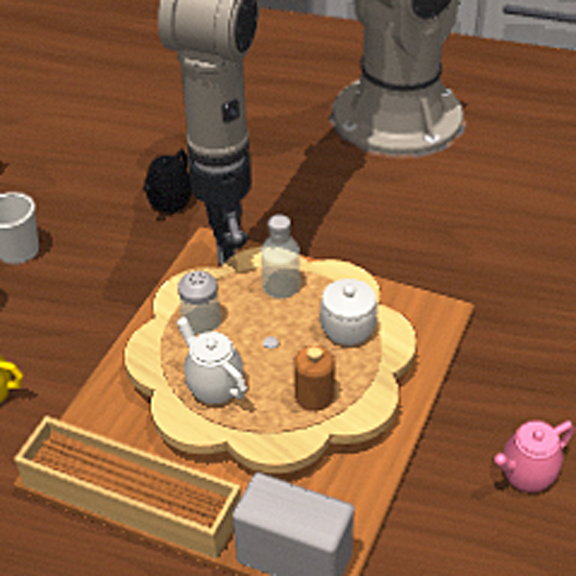

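The disc is turning with the finger, all pots are standing, and the force is below 1 N. Continuing.

Call:
step_arm(xyz=[[0.0001,-0.0047,0],[0.0002,-0.0095,0],[0.0006,-0.0142,0],[0.001,-0.0189,0],[0.0015,-0.0236,0],[0.0022,-0.0283,0],[0.003,-0.033,0],[0.004,-0.0376,0],[0.005,-0.0423,0],[0.0062,-0.0468,0],[0.0075,-0.0514,0],[0.0089,-0.0559,0],[0.0104,-0.0604,0],[0.012,-0.0649,0],[0.0138,-0.0693,0],[0.0156,-0.0736,0],[0.0176,-0.0779,0],[0.0197,-0.0822,0],[0.0219,-0.0864,0],[0.0242,-0.0905,0]], delta_rot=[[0,0,0.0262],[0,0,0.0524],[0,0,0.0785],[0,0,0.1047],[0,0,0.1309],[0,0,0.1571],[0,0,0.1833],[0,0,0.2094],[0,0,0.2356],[0,0,0.2618],[0,0,0.288],[0,0,0.3142],[0,0,0.3403],[0,0,0.3665],[0,0,0.3927],[0,0,0.4189],[0,0,0.4451],[0,0,0.4712],[0,0,0.4974],[0,0,0.5236]])

```text
time_s: 6.88
eef_pos: [0.3968, -0.0635, 0.0343]
ee_rot: [0.999, 0.043, -0.0, 0.0]
contact_force: [-0.9, -0.1, 0.2]
finger_gap: 0.0001
```

```bash
python3 -c "
from go import *
rel(-174.7,.181,.034)"
```

```text
t 6.8833 pos [ 0.3968 -0.0635  0.0343] phi now -174.78 r 0.18 F [-0.9  -0.09  0.21] q7 [ 0.45  0.28 -0.39  2.13  0.15  0.75  0.05] gap 0.00012568280809023812
xyz [-0.001   0.0003  0.0003] rot [ 0.0003  0.0002 -0.0066]
```

Call:
step_arm(xyz=[[0.0001,-0.0047,0],[0.0002,-0.0095,0],[0.0006,-0.0142,0],[0.001,-0.0189,0],[0.0015,-0.0236,0],[0.0022,-0.0283,0],[0.003,-0.033,0],[0.004,-0.0376,0],[0.005,-0.0423,0],[0.0062,-0.0468,0],[0.0075,-0.0514,0],[0.0089,-0.0559,0],[0.0104,-0.0604,0],[0.012,-0.0649,0],[0.0138,-0.0693,0],[0.0156,-0.0736,0],[0.0176,-0.0779,0],[0.0197,-0.0822,0],[0.0219,-0.0864,0],[0.0242,-0.0905,0]], delta_rot=[[0,0,0.0262],[0,0,0.0524],[0,0,0.0785],[0,0,0.1047],[0,0,0.1309],[0,0,0.1571],[0,0,0.1833],[0,0,0.2094],[0,0,0.2356],[0,0,0.2618],[0,0,0.288],[0,0,0.3142],[0,0,0.3403],[0,0,0.3665],[0,0,0.3927],[0,0,0.4189],[0,0,0.4451],[0,0,0.4712],[0,0,0.4974],[0,0,0.5236]])

```text
time_s: 8.55
eef_pos: [0.413, 0.0289, 0.0342]
ee_rot: [0.976, -0.217, -0.0, 0.0]
contact_force: [-0.7, 0.6, -0.1]
finger_gap: -0.0004
```

```bash
python3 -c "
from go import *
rel(155.3,.181,.034)
snap('scene','s3');s=cv2.imread('pics/s3.png');cv2.imwrite('pics/c5.png',cv2.resize(s[60:300,120:360],None,fx=2.4,fy=2.4,interpolation=cv2.INTER_CUBIC))"
```

```text
t 8.55 pos [0.413  0.0289 0.0342] phi now 155.01 r 0.18 F [-0.69  0.56 -0.1 ] q7 [ 0.17  0.3  -0.33  2.11  0.14  0.76 -0.68] gap -0.00035506135750557565
xyz [-0.001   0.0009  0.0002] rot [ 0.0004  0.0004 -0.0064]
```

View pics/c5.png

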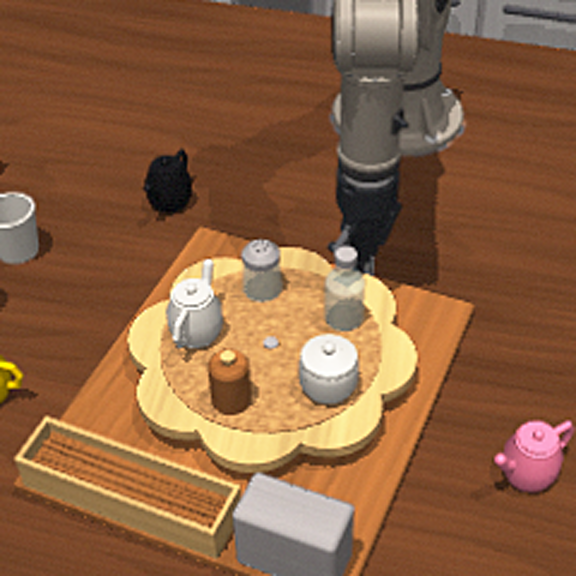

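All five pots are upright, and the pitcher has come round to the right side (crop 195,312). Continuing.

Call:
step_arm(xyz=[[0.0001,-0.0047,0],[0.0002,-0.0095,0],[0.0006,-0.0142,0],[0.001,-0.0189,0],[0.0015,-0.0236,0],[0.0022,-0.0283,0],[0.003,-0.033,0],[0.004,-0.0376,0],[0.005,-0.0423,0],[0.0062,-0.0468,0],[0.0075,-0.0514,0],[0.0089,-0.0559,0],[0.0104,-0.0604,0],[0.012,-0.0649,0],[0.0138,-0.0693,0],[0.0156,-0.0736,0],[0.0176,-0.0779,0],[0.0197,-0.0822,0],[0.0219,-0.0864,0],[0.0242,-0.0905,0]], delta_rot=[[0,0,0.0262],[0,0,0.0524],[0,0,0.0785],[0,0,0.1047],[0,0,0.1309],[0,0,0.1571],[0,0,0.1833],[0,0,0.2094],[0,0,0.2356],[0,0,0.2618],[0,0,0.288],[0,0,0.3142],[0,0,0.3403],[0,0,0.3665],[0,0,0.3927],[0,0,0.4189],[0,0,0.4451],[0,0,0.4712],[0,0,0.4974],[0,0,0.5236]])

```text
time_s: 10.27
eef_pos: [0.4732, 0.1006, 0.0342]
ee_rot: [0.887, -0.462, -0.0, 0.0]
contact_force: [-0.3, 0.1, 0.1]
finger_gap: 0.0
```

```bash
python3 -c "
from go import *
rel(125.3,.181,.034)"
```

```text
t 10.2667 pos [0.4732 0.1006 0.0342] phi now 124.86 r 0.18 F [-0.34  0.14  0.15] q7 [-0.06  0.4  -0.23  1.93  0.12  0.82 -1.32] gap 4.498539613358792e-06
xyz [-0.001   0.0014  0.0002] rot [ 0.0006  0.0004 -0.0058]
```

Call:
step_arm(xyz=[[0.0001,-0.0047,0],[0.0002,-0.0095,0],[0.0006,-0.0142,0],[0.001,-0.0189,0],[0.0015,-0.0236,0],[0.0022,-0.0283,0],[0.003,-0.033,0],[0.004,-0.0376,0],[0.005,-0.0423,0],[0.0062,-0.0468,0],[0.0075,-0.0514,0],[0.0089,-0.0559,0],[0.0104,-0.0604,0],[0.012,-0.0649,0],[0.0138,-0.0693,0],[0.0156,-0.0736,0],[0.0176,-0.0779,0],[0.0197,-0.0822,0],[0.0219,-0.0864,0],[0.0242,-0.0905,0]], delta_rot=[[0,0,0.0262],[0,0,0.0524],[0,0,0.0785],[0,0,0.1047],[0,0,0.1309],[0,0,0.1571],[0,0,0.1833],[0,0,0.2094],[0,0,0.2356],[0,0,0.2618],[0,0,0.288],[0,0,0.3142],[0,0,0.3403],[0,0,0.3665],[0,0,0.3927],[0,0,0.4189],[0,0,0.4451],[0,0,0.4712],[0,0,0.4974],[0,0,0.5236]])

```text
time_s: 11.93
eef_pos: [0.5619, 0.1328, 0.0343]
ee_rot: [0.736, -0.676, 0.0, -0.0]
contact_force: [-1.6, 0.5, 0.3]
finger_gap: -0.0001
```

```bash
python3 -c "
from fit import *
from go import *
rel(95.3,.181,.034)
snap('scene','s4');s=cv2.imread('pics/s4.png');cv2.imwrite('pics/c6.png',cv2.resize(s[60:300,120:360],None,fx=2.4,fy=2.4,interpolation=cv2.INTER_CUBIC))
snap('top','t4');x,e=fitdisc(disc('t4')[1]);print(x,np.degrees(x[2]),e)
s=cv2.imread('pics/t4.png');cv2.imwrite('pics/c7.png',cv2.resize(s[110:250,200:350],None,fx=4,fy=4,interpolation=cv2.INTER_CUBIC))"
```

```text
t 11.9333 pos [0.5619 0.1328 0.0343] phi now 94.51 r 0.1805 F [-1.58  0.51  0.35] q7 [-0.19  0.55 -0.09  1.68  0.06  0.92 -1.8 ] gap -5.467910369466912e-05
xyz [-0.0005  0.0025  0.0003] rot [-0.     -0.     -0.0076]
[ 0.57526668 -0.04856953 -0.15933956 -0.00696843] -9.129484254198477 0.01848589099613784
```

View pics/c7.png

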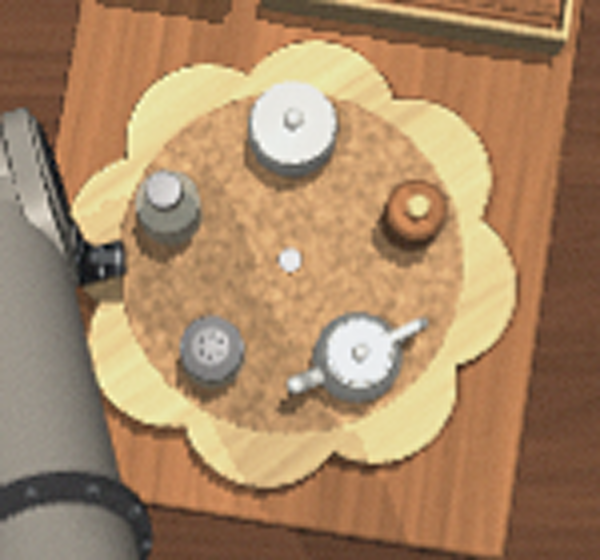

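View pics/c6.png

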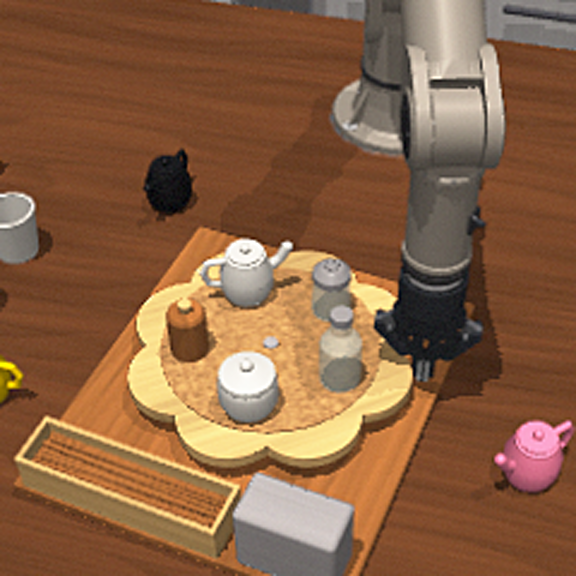

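```bash
python3 -c "
from pit import *
for h in(.13,.138):print(knob('top',(289.8,197.6),h))
# scene: knob at crop (245,248)/2.4
print(knob('scene',(120+245/2.4,60+248/2.4),.136))
from go import *
rel(95.3,.181,.034)
"
```

```text
(array([ 0.5   , -0.0982,  0.13  ]), np.float64(0.0917), np.float64(-146.1))
(array([ 0.4993, -0.0978,  0.138 ]), np.float64(0.0921), np.float64(-146.6))
(array([ 0.5017, -0.0983,  0.136 ]), np.float64(0.0903), np.float64(-145.4))
t 12.0333 pos [0.5627 0.1326 0.0344] phi now 94.26 r 0.1802 F [-0.28 -0.19  0.49] q7 [-0.19  0.55 -0.09  1.68  0.06  0.92 -1.8 ] gap 0.0003229712719300298
xyz [-0.0008  0.0033  0.0004] rot [-0.0015 -0.0003 -0.0064]
```

The finger has crept about 10° up the lobe flank, because the tip is thinner than I assumed. I'll back it to the notch centre and seat it deeper, at r ≈ 0.172.

```bash
python3 -c "
from go import *
rel(104.0,.181,.034)
rel(104.0,.172,.034)
"
```

```text
t 12.0333 pos [0.5627 0.1326 0.0344] phi now 94.26 r 0.1802 F [-0.28 -0.19  0.49] q7 [-0.19  0.55 -0.09  1.68  0.06  0.92 -1.8 ] gap 0.0003229712719300298
xyz [0.0015 0.0306 0.0004] rot [-0.0015 -0.0004 -0.1582]
t 12.0333 pos [0.5627 0.1326 0.0344] phi now 94.26 r 0.1802 F [-0.28 -0.19  0.49] q7 [-0.19  0.55 -0.09  1.68  0.06  0.92 -1.8 ] gap 0.0003229712719300298
xyz [0.0104 0.0292 0.0004] rot [-0.0015 -0.0004 -0.1582]
```

Call:
step_arm(xyz=[[0,0.005,0],[0,0.01,0],[0,0.015,0],[0.0005,0.02,0],[0.001,0.025,0],[0.0015,0.0305,0],[0.0035,0.0305,0],[0.006,0.03,0],[0.008,0.0295,0],[0.0105,0.029,0],[0.0105,0.029,0]], delta_rot=[[0,0,-0.03],[0,0,-0.055],[0,0,-0.08],[0,0,-0.105],[0,0,-0.13],[0,0,-0.158],[0,0,-0.158],[0,0,-0.158],[0,0,-0.158],[0,0,-0.158],[0,0,-0.158]])

```text
time_s: 12.95
eef_pos: [0.5341, 0.1187, 0.0343]
ee_rot: [0.788, -0.616, 0.0, 0.0]
contact_force: [0.6, -0.2, -0.4]
finger_gap: -0.0001
```

```bash
python3 -c "
from go import *
rel(104.0,.172,.034)
snap('top','t5')
s=cv2.imread('pics/t5.png');cv2.imwrite('pics/c8.png',cv2.resize(s[110:250,200:350],None,fx=4,fy=4,interpolation=cv2.INTER_CUBIC))"
```

```text
t 12.95 pos [0.5341 0.1187 0.0343] phi now 104.2 r 0.171 F [ 0.59 -0.19 -0.38] q7 [-0.15  0.5  -0.13  1.76  0.08  0.88 -1.65] gap -8.481990387427293e-05
xyz [-0.001  -0.0006  0.0003] rot [-0.0005 -0.0007 -0.0004]
```

View pics/c8.png

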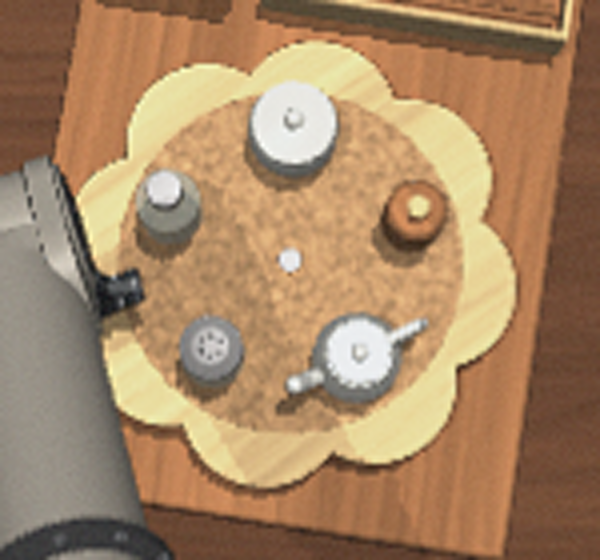

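```bash
python3 -c "
import numpy as np
a=np.r_[.2,.6,1.2,2,3,4.2,5.5,7+1.5*np.arange(13)]
a=np.r_[a[:8], 7+1.75*np.arange(1,13)]
print([[round(float(.172*(1-np.cos(t))),4),round(float(-.172*np.sin(t)),4),0] for t in np.radians(a)]);print([[0,0,round(float(t),3)] for t in np.radians(a)],a[-1])"
```

```text
[[0.0, -0.0006, 0], [0.0, -0.0018, 0], [0.0, -0.0036, 0], [0.0001, -0.006, 0], [0.0002, -0.009, 0], [0.0005, -0.0126, 0], [0.0008, -0.0165, 0], [0.0013, -0.021, 0], [0.002, -0.0262, 0], [0.0029, -0.0313, 0], [0.0039, -0.0365, 0], [0.0051, -0.0416, 0], [0.0065, -0.0467, 0], [0.008, -0.0517, 0], [0.0096, -0.0567, 0], [0.0114, -0.0616, 0], [0.0134, -0.0665, 0], [0.0155, -0.0713, 0], [0.0177, -0.0761, 0], [0.0201, -0.0807, 0]]
[[0, 0, 0.003], [0, 0, 0.01], [0, 0, 0.021], [0, 0, 0.035], [0, 0, 0.052], [0, 0, 0.073], [0, 0, 0.096], [0, 0, 0.122], [0, 0, 0.153], [0, 0, 0.183], [0, 0, 0.214], [0, 0, 0.244], [0, 0, 0.275], [0, 0, 0.305], [0, 0, 0.336], [0, 0, 0.367], [0, 0, 0.397], [0, 0, 0.428], [0, 0, 0.458], [0, 0, 0.489]] 28.0
```

Call:
step_arm(xyz=[[0,-0.0006,0],[0,-0.0018,0],[0,-0.0036,0],[0.0001,-0.006,0],[0.0002,-0.009,0],[0.0005,-0.0126,0],[0.0008,-0.0165,0],[0.0013,-0.021,0],[0.002,-0.0262,0],[0.0029,-0.0313,0],[0.0039,-0.0365,0],[0.0051,-0.0416,0],[0.0065,-0.0467,0],[0.008,-0.0517,0],[0.0096,-0.0567,0],[0.0114,-0.0616,0],[0.0134,-0.0665,0],[0.0155,-0.0713,0],[0.0177,-0.0761,0],[0.0201,-0.0807,0]], delta_rot=[[0,0,0.003],[0,0,0.01],[0,0,0.021],[0,0,0.035],[0,0,0.052],[0,0,0.073],[0,0,0.096],[0,0,0.122],[0,0,0.153],[0,0,0.183],[0,0,0.214],[0,0,0.244],[0,0,0.275],[0,0,0.305],[0,0,0.336],[0,0,0.367],[0,0,0.397],[0,0,0.428],[0,0,0.458],[0,0,0.489]])

```text
time_s: 14.67
eef_pos: [0.6173, 0.1206, 0.0343]
ee_rot: [-0.615, 0.789, 0.0, 0.001]
contact_force: [0.7, 2.7, -0.7]
finger_gap: 0.0
```

```bash
python3 -c "
from go import *
rel(76,.172,.034)
snap('top','t6')
s=cv2.imread('pics/t6.png');cv2.imwrite('pics/c9.png',cv2.resize(s[110:250,200:350],None,fx=4,fy=4,interpolation=cv2.INTER_CUBIC))"
```

```text
t 14.6667 pos [0.6173 0.1206 0.0343] phi now 76.2 r 0.1726 F [ 0.69  2.67 -0.7 ] q7 [-0.21  0.63 -0.01  1.52  0.    0.98 -2.04] gap 1.9212016115641043e-05
xyz [ 0.0006 -0.0006  0.0003] rot [-0.0003  0.0011 -0.0017]
```

View pics/c9.png

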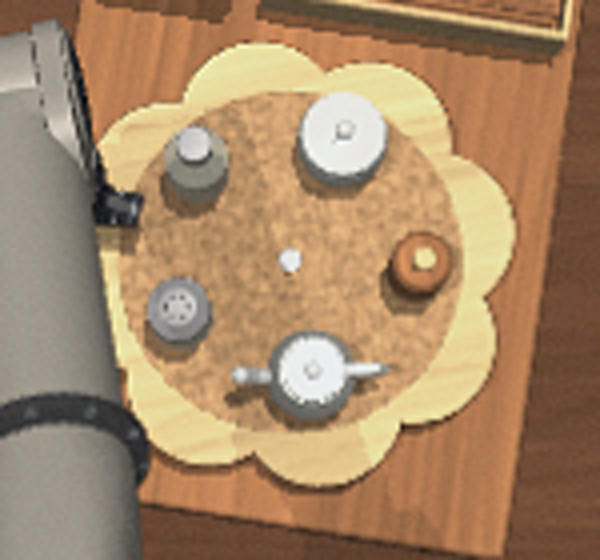

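```bash
python3 -c "
from pit import *
for h in(.13,.138):print(knob('top',(200+313/4,110+369/4),h))
print([[round(float(.173*(1-np.cos(t))),4),round(float(-.173*np.sin(t)),4)] for t in np.radians([1,2.2,3.6,5.1,6.6,8.1,9.6,11,12.2,13.2,14,14.6,15])])
"
```

```text
(array([ 0.4861, -0.0651,  0.13  ]), np.float64(0.0917), np.float64(-168.7))
(array([ 0.4855, -0.0649,  0.138 ]), np.float64(0.0923), np.float64(-168.9))
[[0.0, -0.003], [0.0001, -0.0066], [0.0003, -0.0109], [0.0007, -0.0154], [0.0011, -0.0199], [0.0017, -0.0244], [0.0024, -0.0289], [0.0032, -0.033], [0.0039, -0.0366], [0.0046, -0.0395], [0.0051, -0.0419], [0.0056, -0.0436], [0.0059, -0.0448]]
```

```bash
python3 -c "
import numpy as np
a=np.radians([.7,1.8,3.2,4.7,6.2,7.7,9.2,10.7,12.2,13.7,15.1,16.3,17.3,18.1,18.7,19,19])
print([[round(float(.173*(1-np.cos(t))),4),round(float(-.173*np.sin(t)),4),0] for t in a]);print([[0,0,round(float(t),3)] for t in a])
"
```

```text
[[0.0, -0.0021, 0], [0.0001, -0.0054, 0], [0.0003, -0.0097, 0], [0.0006, -0.0142, 0], [0.001, -0.0187, 0], [0.0016, -0.0232, 0], [0.0022, -0.0277, 0], [0.003, -0.0321, 0], [0.0039, -0.0366, 0], [0.0049, -0.041, 0], [0.006, -0.0451, 0], [0.007, -0.0486, 0], [0.0078, -0.0514, 0], [0.0086, -0.0537, 0], [0.0091, -0.0555, 0], [0.0094, -0.0563, 0], [0.0094, -0.0563, 0]]
[[0, 0, 0.012], [0, 0, 0.031], [0, 0, 0.056], [0, 0, 0.082], [0, 0, 0.108], [0, 0, 0.134], [0, 0, 0.161], [0, 0, 0.187], [0, 0, 0.213], [0, 0, 0.239], [0, 0, 0.264], [0, 0, 0.284], [0, 0, 0.302], [0, 0, 0.316], [0, 0, 0.326], [0, 0, 0.332], [0, 0, 0.332]]
```

Call:
step_arm(xyz=[[0,-0.0021,0],[0.0001,-0.0054,0],[0.0003,-0.0097,0],[0.0006,-0.0142,0],[0.001,-0.0187,0],[0.0016,-0.0232,0],[0.0022,-0.0277,0],[0.003,-0.0321,0],[0.0039,-0.0366,0],[0.0049,-0.041,0],[0.006,-0.0451,0],[0.007,-0.0486,0],[0.0078,-0.0514,0],[0.0086,-0.0537,0],[0.0091,-0.0555,0],[0.0094,-0.0563,0],[0.0094,-0.0563,0]], delta_rot=[[0,0,0.012],[0,0,0.031],[0,0,0.056],[0,0,0.082],[0,0,0.108],[0,0,0.134],[0,0,0.161],[0,0,0.187],[0,0,0.213],[0,0,0.239],[0,0,0.264],[0,0,0.284],[0,0,0.302],[0,0,0.316],[0,0,0.326],[0,0,0.332],[0,0,0.332]])

```text
time_s: 16.13
eef_pos: [0.6693, 0.0972, 0.0344]
ee_rot: [-0.477, 0.879, -0.0, 0.0]
contact_force: [0.6, 0.9, -0.2]
finger_gap: -0.0001
```

```bash
python3 -c "
from go import *
rel(57,.23,.034)
snap('top','t7')
s=cv2.imread('pics/t7.png');cv2.imwrite('pics/c10.png',cv2.resize(s[110:250,200:350],None,fx=4,fy=4,interpolation=cv2.INTER_CUBIC))"
```

```text
t 16.1333 pos [0.6693 0.0972 0.0344] phi now 57.13 r 0.1718 F [ 0.55  0.86 -0.24] q7 [-0.22  0.72  0.08  1.37 -0.06  1.05 -2.28] gap -0.0001211678870850409
xyz [-0.0582 -0.0004  0.0004] rot [-0.0005  0.0004  0.0001]
```

View pics/c10.png

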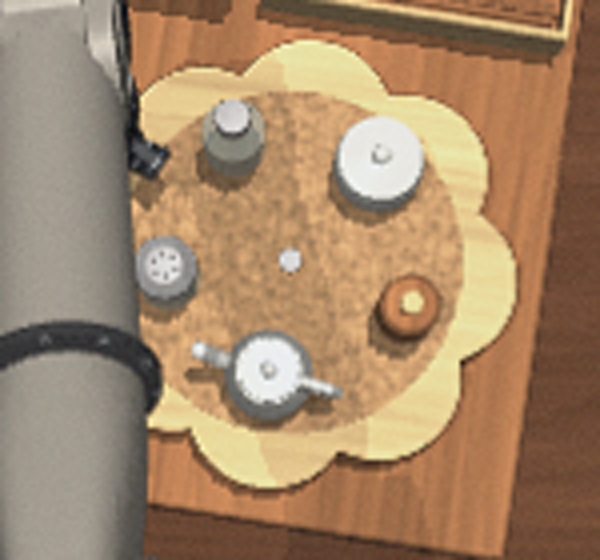

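```bash
python3 -c "
from pit import *
for h in(.13,.138):print(knob('top',(200+268.5/4,110+369/4),h))
"
```

```text
(array([ 0.4857, -0.0331,  0.13  ]), np.float64(0.0915), np.float64(171.2))
(array([ 0.4851, -0.0331,  0.138 ]), np.float64(0.0921), np.float64(171.2))
```

The pitcher measures 171.2° against a target of 171.7°. I'll retreat radially outward, then lift.

Call:
step_arm(xyz=[[-0.004,0,0],[-0.01,0,0],[-0.018,0,0],[-0.028,0,0],[-0.038,0,0],[-0.048,0,0],[-0.054,0,-0.003],[-0.055,0,-0.015],[-0.055,0,-0.035],[-0.055,0,-0.06],[-0.055,0,-0.085],[-0.055,0,-0.11],[-0.055,0,-0.135],[-0.055,0,-0.16],[-0.055,0,-0.18],[-0.055,0,-0.195],[-0.055,0,-0.2],[-0.055,0,-0.2]], delta_rot=[[0,0,0],[0,0,0],[0,0,0],[0,0,0],[0,0,0],[0,0,0],[0,0,0],[0,0,0],[0,0,0],[0,0,0],[0,0,0],[0,0,0],[0,0,0],[0,0,0],[0,0,0],[0,0,0],[0,0,0],[0,0,0]])

```text
time_s: 17.68
eef_pos: [0.6999, 0.1431, 0.2372]
ee_rot: [-0.477, 0.879, -0.001, 0.002]
contact_force: [-0.7, 1.3, 0.1]
finger_gap: 0.0001
```

```bash
python3 -c "
from go import *
s=robot.read_state();print(s['time_s'],s['eef_pos'],s['contact_force'])
snap('top','t8')
s=cv2.imread('pics/t8.png');cv2.imwrite('pics/c11.png',cv2.resize(s[110:250,200:350],None,fx=4,fy=4,interpolation=cv2.INTER_CUBIC))
snap('scene','s8')"
```

```text
17.6833 [0.69987263 0.14310584 0.23720126] [-0.68422506  1.31944387  0.14333095]
```

View pics/c11.png

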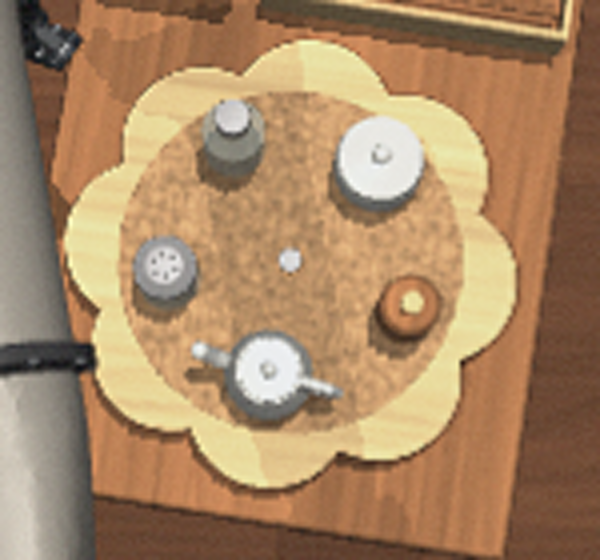

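View pics/s8.png

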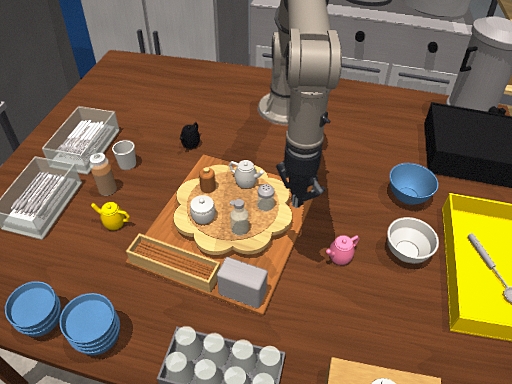

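The pitcher stayed put at crop (268,369), all pots are standing, and the gripper is clear above at scene (300,190). I'll let it settle and do a last check.

Call:
step_arm(xyz=[[0,0,0],[0,0,0],[0,0,0],[0,0,0],[0,0,0],[0,0,0]], delta_rot=[[0,0,0],[0,0,0],[0,0,0],[0,0,0],[0,0,0],[0,0,0]])

```text
time_s: 18.28
eef_pos: [0.6989, 0.1433, 0.2341]
ee_rot: [-0.477, 0.879, 0.0, -0.0]
contact_force: [-0.4, -0.4, -0.9]
finger_gap: 0.0004
```

```bash
python3 -c "
from fit import *
from pit import knob
a,_=snap('top','t9');b=np.load('pics/t8.npz')['p'];print('diff on disc',np.abs(a[115:240,235:335].astype(int)-b[115:240,235:335]).max(-1).mean())
x,e=fitdisc(disc('t9')[1]);print(x,np.degrees(x[2]),e)
w,_,_=knob('top',(200+268.5/4,110+369/4));t=np.radians(-8.3);r=w[:2]-[.5761,-.0471];print('station xy',r[0]*np.cos(t)+r[1]*np.sin(t),-r[0]*np.sin(t)+r[1]*np.cos(t))
s=robot.read_state();print(abs(s['joint_vel']).max(),s['contact_force']);print(robot.close_job())"
```

```text
diff on disc 2.88896
[ 0.5759517  -0.04739576 -0.1280346  -0.00250262] -7.335842085595131 0.001112499733071371
station xy -0.09206783361928982 0.0007169467558770203
0.0022732435830593993 [-0.84227383 -0.02091906 -0.24913001]
the job is handed in; nothing more can be done
None
```

The pitcher now stands at the middle of the board's front side, and I've handed the job in after about 18 s of the 72 s allowed. I pushed the shut fingertips in the rim notch between the vinegar bottle and the shaker, turning the disc about 178° clockwise round the front. Then I backed out and lifted clear.

**Last checks before handing in:**
- **Pitcher position:** it measures x = -92 mm and y = +0.7 mm in the station frame. The limits are below -70 mm and within ±17 mm.
- **Pots:** all five look upright and in their places on the disc, and I saw no sign of any being touched.
- **At rest:** the pitcher stayed at the same pixel after I backed away, and two pictures about 0.6 s apart differ only slightly over the disc.
- **Robot:** the tool is at z ≈ 0.23 m, clear of everything, with force readings below 1 N. The highest reading I noted was about 2.9 N, while pushing.

**What went wrong:** on the first stroke I held the fingers too far out, and they crept about 10° up the lobe beside the notch. I moved them back to the notch, seated them about 9 mm deeper and finished from there. Disc fits made while the arm hid part of the rim were unreliable (about 18 mm error), so I steered by the pitcher's lid knob instead.

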